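# Clamp a round bar upright for tack welding

### The arm

A 6-joint arm with a two-finger parallel gripper is mounted at the origin on the work surface. World frame = base frame: x ahead of the robot, y to its left, z up, the work surface at z = 0. Lengths are in mm, angles in rad, forces in N, time in s.
With the tool pointing down it reaches from about 350 to 775 mm from the base axis. Payload 7.3 kg.
Tool frame: the origin (TCP) lies at the very end of the fingers, on their centre line; the grasp point (between the pads) lies 19 mm behind it; z points along the fingers, y is the line along which they close (so a half turn about z gives the same grasp; the last joint's range is limited). The gripper opens to 92 mm and grips with 3 to 60 N. Pads are 19 mm wide; open, the fingers measure 130 mm over their backs; the gripper's body (75 mm by 190 mm) begins 47 mm behind the grasp point.
Start: joints at [1.046, 0.342, 1.524, -0, 1.275, -0.146], TCP at [194.135, 487.808, 226.741] pointing down, gripper open.
Joint ranges: [-2.53, 2.53], [-0.77, 2.02], [0.04, 2.7], [-1, 4.14], [0.28, 2.66], [-3.11, 3.11]. Speed limits (rad/s): [2.57, 2.57, 3.14, 3.14, 3.14, 3.14].

### API

Orientations are given as [roll, pitch, yaw] about the fixed x, y, z axes, in that order (R = Rz(yaw) Ry(pitch) Rx(roll)).
In Python, from plant import bot gives the robot as it stands.
- The arm moves only by the tool jog_arm, never from a script. Its argument "targets" is a list of rows, each an object with "xyz": the shift along the tool's x, y, z as a fraction of full scale, a list of three; "spin": the turn about the tool's z as a fraction of full scale. In form: [{"xyz": [x, y, z], "spin": spin}, ...]. A call has exactly 10 rows; each row shifts and turns the commanded pose from where the row before left it, along the tool's axes as they then stand; what a row does not reach is not made up. Full scale, the value 1, is 80 mm for a shift and 0.1 rad for a turn. A row lasts 1/8 s, in which the tool goes at most 62.5 mm and 10.7 degrees, less where a joint would pass 70% of its speed; a pose out of reach is approached as far as the arm can. A call with a number of a shift or a turn outside -1 to 1 is refused whole. A call with a gripper value outside its range is refused whole. "gripper" is the opening in per cent of the stroke, from 0 (shut) to 100 (fully open), set as the call begins (left out, the last holds). The fingers move at their own pace and stop on an object; the grip force is fixed at half the most. Time passes only in rows, so rows that do not move let the fingers close, or fill a call up. It gives the time, the measured TCP pose, the force, the opening and the grip force at its end, in the units of the state.
- bot.get_obs(): the state, without advancing time (a new reading comes with each control period).
- bot.capture(name): name is "scene" or "side" or "wrist"; returns the picture (400x640x3 uint8, blue, green, red); there is no depth.
- bot.get_calibration(name): a dict with "vfov" (degrees; the focal length in pixels is half the picture's height over the tangent of half this angle, whatever the lens; pixels are square), "cx", "cy" (the principal point, pixels), "eye" and "rotation" of the camera in the world. Camera axes: x right, y down, z forward; pixel columns grow to the right and rows downward; lengths in mm; the calibration is good to about 2 mm. A picture is of the moment at which its call begins: read the wrist's pose just before it. get_calibration takes no time and is no camera call; for the wrist camera it gives the pose at the moment of the call.
- bot.close_job(): hands the job in; it is judged then, once.
The state is a dict: "time": time; "joint_positions": joint angles; "dq": joint speeds; "tau": joint torques, N m; "tool_pos": TCP position; "tcp_rot": TCP orientation; "contact_force": force on the tool from outside, world axes, zero at the start; "moment": the same for the moment, N m; "grip_width": finger opening in mm; "finger_force": force on a finger pad.
Only numpy, scipy, OpenCV 4.12 (cv2) and the standard library are available. Lean on these libraries where they do the work, as an engineer would, in place of code of your own. Each camera call takes 0.05 s, during which the arm holds its last target. There are 200 camera calls.

### The job

Pull the thick round bar up out of the stock holder, stand it upright on the clamp's plate between the V jaw and the sliding jaw and let go of it; then turn the clamp's knob clockwise until the resistance rises sharply as the jaw grips the bar, and give it about an eighth of a turn more (45 degrees, never as much as a quarter turn). Leave the other two pieces of stock in the holder and do not disturb the other things on the table.

Things in the scene. Friction and masses are not known exactly. Their poses are not given: they have to be found in the camera images.
- bar_mid (a point): the thick round steel bar, 22 mm across, 180 mm long, about 0.5 kg; it stands upright in one of the holder's three tubes (any of them) and its top 80 mm stick out. The point is half-way along its axis; z runs along the axis, up
- strip_mid (a point): flat steel strip 6 x 25 x 150 mm standing in another tube; middle of the strip. It stays in the holder
- rod_mid (a point): thin round steel rod, 10 mm across, 136 mm long, standing in the third tube; middle of the rod. It stays in the holder
- holder_mid (a point): stock holder, fixed: three upright square steel tubes in a row along its y axis, at y = -55, 0 and 55 mm, 36 mm outside, 30 mm inside, on a plate 75 x 180 x 8 mm. Stock stands on the plate, 8 mm above the table; the point is the centre of the middle tube's mouth, 108 mm above the table
- clamp: blue rack clamp, fixed; origin under the centre of its plate, 90 x 250 x 10 mm, long along its y; z up. At the +y end stands the fixed V jaw (60 mm tall above the plate), in the middle the sliding jaw with its sprung pad (up to 58 mm above the plate), at the -y end the housing with the knob
- seat (a point): point on top of the clamp's plate (10 mm above the table), under the bar's axis when the bar is seated in the V jaw; axes as the clamp's. The V jaw (90 degree V, open to -y) is on its +y side; the flat pad of the sliding jaw (36 mm wide) is on its -y side, its face 31 mm - 12 mm x knob value away while it touches nothing (23 to 29 mm at the start)
- knob_grip (a point): centre of the clamp knob's grip: a black bar 64 mm long (its x axis), 16 mm thick (its y axis), 24 mm tall, on a stem 16 mm across and 26 mm tall above the housing (housing top 65 mm above the table, grip's middle 102 mm). It lies 140 mm from the seat towards the clamp's -y; the axes turn with the knob, z up
- knob (a joint): angle of the clamp knob, rad, grows clockwise seen from above, starts at 0.15 to 0.65, range 0 to 3.4. Each rad moves the sliding jaw 12 mm towards the V jaw. It turns with about 0.25 N m of friction and stays where it is left; when the pad presses the bar into the V (knob near 1.67) the resistance jumps to about 0.39 N m and then grows 0.07 N m per rad
- pad (a joint): how far the sprung pad is pushed back into the sliding jaw, m: 0 until it presses the bar into the V, then 12 mm per rad of knob turn (an eighth of a turn is 9.4 mm); range 0 to 18 mm. The spring starts at 12 N and adds 0.5 N per mm
- magnet: bystander, to be left alone: flat red welding magnet 70 x 70 x 16 mm
- angle: bystander, to be left alone: short piece of steel angle 30 x 90 x 30 mm
- offcut: bystander, to be left alone: steel plate offcut 100 x 60 x 8 mm
- hammer: bystander, to be left alone: hammer lying down
- brush: bystander, to be left alone: wire brush lying down, wooden back 26 mm wide, 240 mm long
- spray: bystander, to be left alone: spray can, 66 mm across, 160 mm tall
- tape: bystander, to be left alone: black tape measure 70 x 40 x 60 mm
- spanner: bystander, to be left alone: spanner lying down

How it is judged:
By the outcome, as a careful person would: the job done as asked, in the order asked, and still so for the second after the job is handed in, with the robot touching nothing.
It also fails if it takes over 72 s, if anything falls off the work surface, if the arm or the gripper's body presses on something with over 40 N, if the wrist force passes 120 N, or if a joint passes its speed limit or range.

## Working session

There is one attempt and no reset: what is moved stays moved. The work goes in short steps, Python scripts to look and compute and a tool call to move; the robot and the scene stay as the last step left them, time stands still between calls to the robot, and variables do not carry over. Pictures are saved under pics/ and viewed, at most 10 in all, crops included, and the job is handed in when it is done.

Besides the shell and the picture viewer there is one more tool, called after "Emit:" by a JSON object that holds its "fn" and its "kwargs". jog_arm: Moves the arm, as the interface text tells. Shift numbers are shares of 80 mm and turn numbers shares of 0.1 rad, none past 1 either way. Its arguments: {"type":"object","properties":{"targets":{"type":"array","items":{"type":"object","properties":{"xyz":{"type":"array","items":{"type":"number"}},"spin":{"type":"number"}}}},"gripper":{"type":"number"}},"required":["targets"]}

```bash
mkdir -p pics
python3 - <<'E'
from plant import bot
import cv2,json
o=bot.get_obs();print({k:o[k] for k in o})
for n in("scene","side","wrist"):
    c=bot.get_calibration(n);print(n,c)
    im=bot.capture(n);cv2.imwrite(f"pics/{n}0.png",im)
a=cv2.imread("pics/scene0.png");cv2.imwrite("pics/scene0b.png",cv2.resize(a,(800,500)))
E
```

```text
{'time': 0.0, 'joint_positions': array([ 1.04600308e+00,  3.42781706e-01,  1.52500477e+00, -1.25781778e-05,
        1.27538017e+00, -1.45984926e-01]), 'dq': array([-0.0004603 , -0.00036981,  0.00017471, -0.00066763,  0.001925  ,
        0.00017311]), 'tau': array([ 4.57849237e-04, -4.31253970e+01, -2.44219798e+01,  7.17438734e-02,
        5.61410410e-02, -1.37557727e-04]), 'tool_pos': array([193.92692889, 487.44364383, 226.01861785]), 'tcp_rot': array([-3.14003366e+00, -2.17063373e-04,  2.76278784e+00]), 'contact_force': array([-0.8874439 ,  0.24320541, -0.32457537]), 'moment': array([-0.01306517,  0.01508699, -0.00853574]), 'finger_force': 0.0, 'grip_width': 91.76532446868181}
scene {'vfov': 43.834726414089644, 'cx': 322.8876407876007, 'cy': 205.74534528920253, 'eye': array([1259.68896084,  851.18778259, 1193.93682136]), 'rotation': array([-2.35709832, -0.00305961,  2.43999742])}
side {'vfov': 55.77303777327522, 'cx': 321.64231458474626, 'cy': 205.83141204639, 'eye': array([ -61.67770518, -719.21613291, 1069.29448566]), 'rotation': array([-2.37372776, -0.00387705, -0.67148574])}
wrist {'vfov': 60.91118191718793, 'cx': 324.8392102241806, 'cy': 204.8456596646413, 'eye': array([124.59335848, 514.71498852, 385.10355086]), 'rotation': array([2.86157847e+00, 1.43539381e-03, 1.19370942e+00])}
```

View pics/scene0.png

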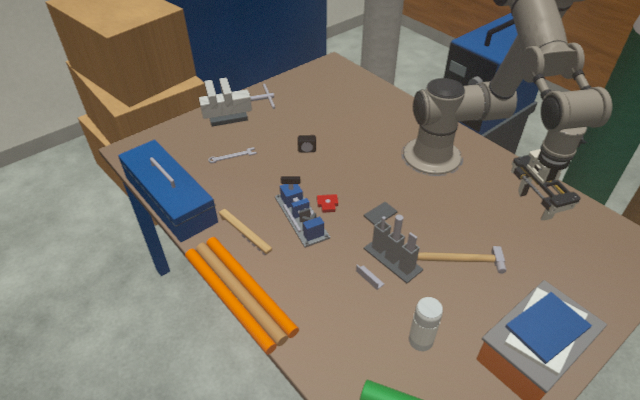

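View pics/side0.png

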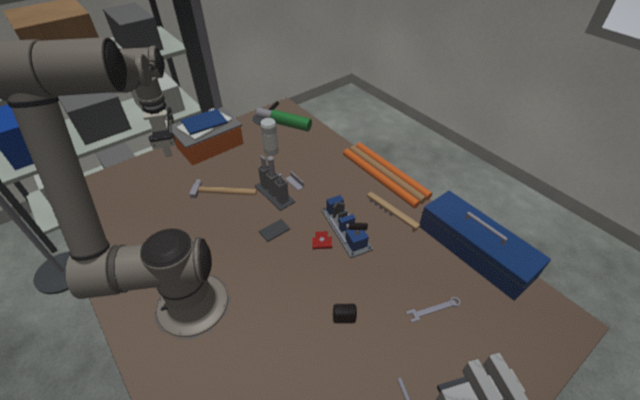

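The scene view shows the clamp near (302,213) and the holder near (393,250), with the thick bar at about (398,225). In the side view the clamp is at (347,228) and the holder at (274,185). I'll enlarge both.

Run:
```python
import cv2
a=cv2.imread("pics/scene0.png")[165:285,265:430];cv2.imwrite("pics/c1.png",cv2.resize(a,None,fx=4.8,fy=4.8,interpolation=cv2.INTER_CUBIC))
a=cv2.imread("pics/side0.png")[145:265,245:385];cv2.imwrite("pics/c2.png",cv2.resize(a,None,fx=5,fy=5,interpolation=cv2.INTER_CUBIC))
```

```text
(no output)
```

View pics/c1.png

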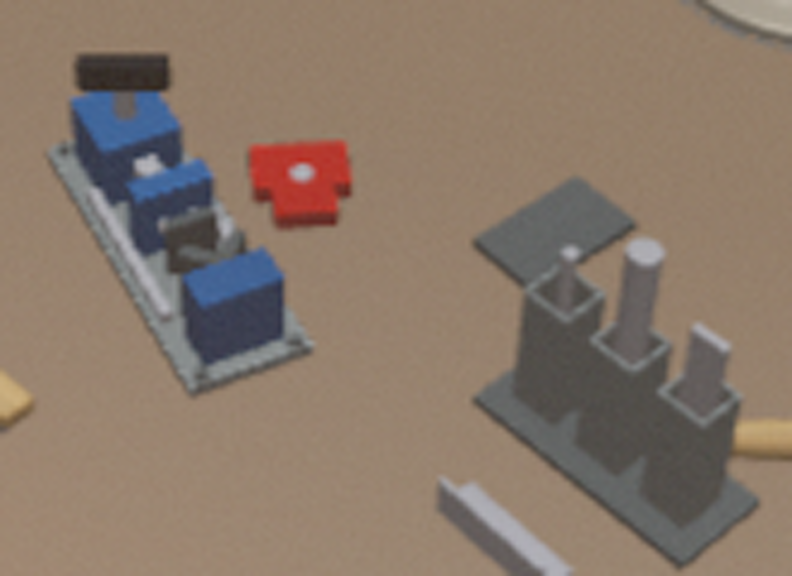

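View pics/c2.png

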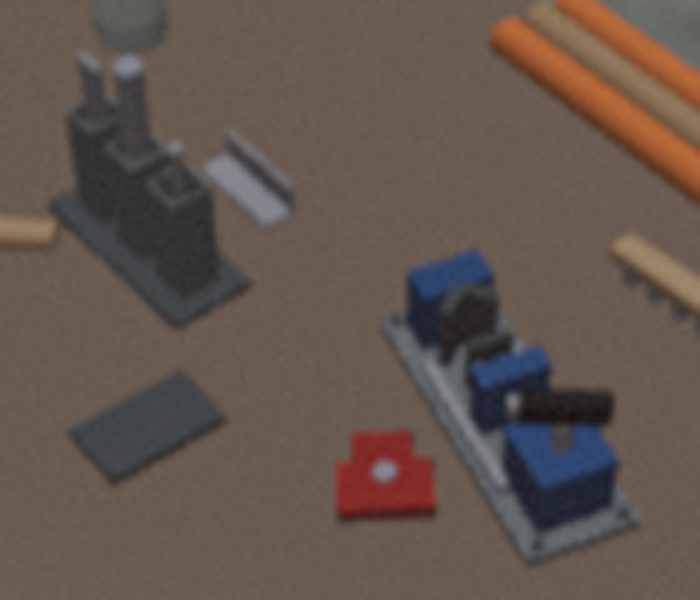

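The crops show the bar in the middle tube, with its top at about (644,250) in c1 and (130,67) in c2. The knob grip is at about (122,72) in c1 and (560,407) in c2. The V jaw is at the near end in c1.

```bash
cat > h.py <<'E'
import numpy as np
from scipy.spatial.transform import Rotation as R
def ray(c,u,v):
    f=200/np.tan(np.radians(c["vfov"])/2)
    return np.array(c["eye"]),R.from_euler("xyz",c["rotation"]).as_matrix()@np.array([(u-c["cx"])/f,(v-c["cy"])/f,1])
def onz(c,u,v,z):
    e,d=ray(c,u,v);return (e+d*(z-e[2])/d[2])
def proj(c,P):
    f=200/np.tan(np.radians(c["vfov"])/2)
    q=R.from_euler("xyz",c["rotation"]).as_matrix().T@(np.array(P,float)-c["eye"])
    return q[:2]/q[2]*f+[c["cx"],c["cy"]]
E
python3 - <<'E'
from h import *
from plant import bot
s=bot.get_calibration("scene");d=bot.get_calibration("side")
S=lambda u,v,z:onz(s,u/4.8+265-.4,v/4.8+165-.4,z).round(0)[:2]
D=lambda u,v,z:onz(d,u/5+245-.4,v/5+145-.4,z).round(0)[:2]
print("bar",S(644,250,188),D(130,67,188))
print("holderplate",S(475,400,6),S(683,565,4),S(757,500,6),"|",D(52,205,6),D(180,325,4),D(250,285,6))
print("clamp",S(50,152,10),S(193,392,5),S(312,347,5),"|",D(385,325,10),D(530,562,5),D(637,522,5))
print("knob c",S(122,72,102),D(560,407,102),"ends",S(77,72,102),S(168,72,102),D(507,405,102),D(612,407,102))
print("vjaw top",S(183,298,70),S(270,255,70),S(283,272,70),S(205,307,70),'|',D(408,270,70),D(475,252,70),D(492,268,70))
print("tubes mouths corners",[S(*p,108) for p in[(593,340),(632,368),(668,342)]])
E
```

```text
bar [474. 256.] [475. 254.]
holderplate [514. 171.] [506. 347.] [436. 344.] | [437. 343.] [444. 166.] [511. 166.]
clamp [ 590. -190.] [650.  47.] [565.  68.] | [565.  63.] [ 506. -172.] [ 589. -193.]
knob c [ 558. -141.] [ 556. -138.] ends [ 581. -161.] [ 534. -121.] [ 529. -114.] [ 584. -160.]
vjaw top [639.  26.] [572.  33.] [575.  50.] [633.  41.] | [578.  53.] [630.  36.] [629.  15.]
tubes mouths corners [array([491., 241.]), array([489., 272.]), array([457., 272.])]
```

Emit:
{"fn": "jog_arm", "kwargs": {"targets": [{"xyz": [-0.433,-0.141,0],"spin": 0},{"xyz": [-0.433,-0.141,0],"spin": 0},{"xyz": [-0.433,-0.141,0],"spin": 0},{"xyz": [-0.433,-0.141,0],"spin": 0},{"xyz": [-0.433,-0.141,0],"spin": 0},{"xyz": [-0.433,-0.141,0],"spin": 0},{"xyz": [-0.433,-0.141,0],"spin": 0},{"xyz": [-0.433,-0.141,0],"spin": 0},{"xyz": [-0.433,-0.141,0],"spin": 0},{"xyz": [-0.433,-0.141,0],"spin": 0}]}}

```text
time: 1.4
tool_pos: [475.0, 254.0, 226.5]
tcp_rot: [-3.141, -0.0, 2.763]
contact_force: [-0.5, 0.1, 0.9]
grip_width: 92.0
finger_force: 0.0
```

Emit:
{"fn": "jog_arm", "kwargs": {"targets": [{"xyz": [0,0,0],"spin": 1},{"xyz": [0,0,0],"spin": 1},{"xyz": [0,0,0],"spin": 1},{"xyz": [0,0,0],"spin": 1},{"xyz": [0,0,0],"spin": 1},{"xyz": [0,0,0],"spin": 1},{"xyz": [0,0,0],"spin": 1},{"xyz": [0,0,0],"spin": 1},{"xyz": [0,0,0],"spin": 1},{"xyz": [0,0,0],"spin": 1}]}}

```text
time: 2.65
tool_pos: [474.1, 254.8, 226.4]
tcp_rot: [-3.141, 0.0, 1.76]
contact_force: [-0.1, -0.0, 0.8]
grip_width: 92.0
finger_force: 0.0
```

Run:
```python
from plant import bot
from h import *
import cv2
c=bot.get_calibration("wrist");im=bot.capture("wrist");o=bot.get_obs()
print(o["time"],o["tool_pos"],o["tcp_rot"],o["joint_positions"],o["contact_force"])
cv2.imwrite("pics/w1.png",im)
for z in(188,108): print(z,proj(c,[474.5,255,z]))
print(c)
```

```text
2.7 [474.09141553 254.85230536 226.40578953] [-3.14093271e+00  2.53068151e-05  1.75566881e+00] [3.50768947e-01 3.66936263e-01 1.48761997e+00 8.75044549e-05
 1.28769148e+00 1.65871997e-01] [0.26701895 0.94609624 1.27890968]
188 [325.5514408  231.68518915]
108 [325.62421108 198.17583394]
{'vfov': 60.91118191718793, 'cx': 324.8392102241806, 'cy': 204.8456596646413, 'eye': array([460.5377178 , 328.01202902, 385.36821368]), 'rotation': array([2.86013732e+00, 2.77936319e-03, 1.90408340e-01])}
```

View pics/w1.png

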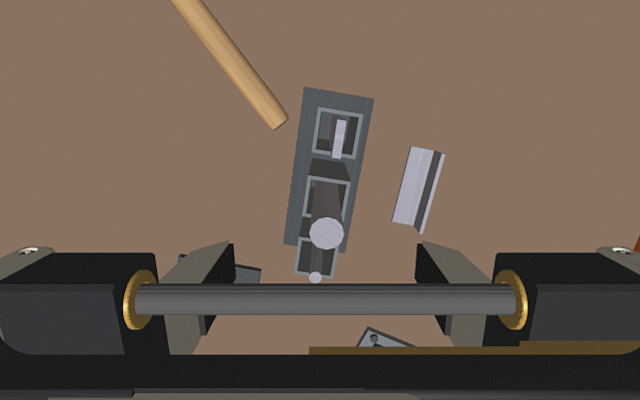

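The wrist view shows the bar's top at (326,233), within about 1 px of the prediction. The fingers clear the rod and the strip, so I'll descend and close.

Emit:
{"fn": "jog_arm", "kwargs": {"targets": [{"xyz": [0,0,0.267],"spin": 0},{"xyz": [0,0,0.267],"spin": 0},{"xyz": [0,0,0.267],"spin": 0},{"xyz": [0,0,0.267],"spin": 0},{"xyz": [0,0,0],"spin": 0},{"xyz": [0,0,0],"spin": 0},{"xyz": [0,0,0],"spin": 0},{"xyz": [0,0,0],"spin": 0},{"xyz": [0,0,0],"spin": 0},{"xyz": [0,0,0],"spin": 0}]}}

```text
time: 3.95
tool_pos: [474.3, 254.9, 141.4]
tcp_rot: [3.141, -0.0, 1.763]
contact_force: [0.4, 1.1, -0.5]
grip_width: 91.9
finger_force: 0.0
```

Emit:
{"fn": "jog_arm", "kwargs": {"gripper": 0, "targets": [{"xyz": [0,0,0],"spin": 0},{"xyz": [0,0,0],"spin": 0},{"xyz": [0,0,0],"spin": 0},{"xyz": [0,0,0],"spin": 0},{"xyz": [0,0,0],"spin": 0},{"xyz": [0,0,0],"spin": 0},{"xyz": [0,0,0],"spin": 0},{"xyz": [0,0,0],"spin": 0},{"xyz": [0,0,0],"spin": 0},{"xyz": [0,0,0],"spin": 0}]}}

```text
time: 5.2
tool_pos: [474.5, 255.0, 141.3]
tcp_rot: [3.141, -0.0, 1.763]
contact_force: [0.3, 1.0, -0.2]
grip_width: 21.5
finger_force: 30.0
```

Emit:
{"fn": "jog_arm", "kwargs": {"targets": [{"xyz": [0,0,-0.1],"spin": 0},{"xyz": [0,0,-0.2],"spin": 0},{"xyz": [0,0,-0.25],"spin": 0},{"xyz": [0,0,-0.25],"spin": 0},{"xyz": [0,0,-0.25],"spin": 0},{"xyz": [0,0,-0.25],"spin": 0},{"xyz": [0,0,-0.25],"spin": 0},{"xyz": [0,0,-0.25],"spin": 0},{"xyz": [0,0,-0.2],"spin": 0},{"xyz": [0,0,-0.1],"spin": 0}]}}

```text
time: 6.45
tool_pos: [473.9, 254.8, 309.8]
tcp_rot: [-3.141, -0.0, 1.763]
contact_force: [0.8, -0.1, -6.1]
grip_width: 21.2
finger_force: 30.0
```

Run:
```python
from plant import bot
import cv2
o=bot.get_obs();print(o["tool_pos"],o["tcp_rot"],o["joint_positions"],o["contact_force"],o["moment"],o["grip_width"])
cv2.imwrite("pics/w2.png",bot.capture("wrist"))
```

```text
[473.94284849 254.84029978 309.83091753] [-3.14128697e+00 -3.86187075e-05  1.76286789e+00] [3.50842164e-01 3.17280358e-01 1.33147580e+00 8.67236333e-05
 1.49313223e+00 1.58763857e-01] [ 0.81595703 -0.09074821 -6.13621279] [-0.10998536  0.04147424 -0.01256347] 21.24016336933235
```

View pics/w2.png

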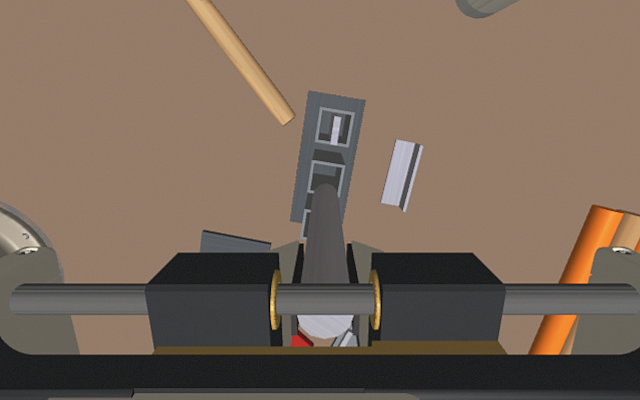

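Emit:
{"fn": "jog_arm", "kwargs": {"targets": [{"xyz": [-0.14,0.032,0],"spin": 0},{"xyz": [-0.28,0.064,0],"spin": 0},{"xyz": [-0.42,0.095,0],"spin": 0},{"xyz": [-0.456,0.103,0],"spin": 0},{"xyz": [-0.456,0.103,0],"spin": 0},{"xyz": [-0.456,0.103,0],"spin": 0},{"xyz": [-0.456,0.103,0],"spin": 0},{"xyz": [-0.42,0.096,0],"spin": 0},{"xyz": [-0.28,0.064,0],"spin": 0},{"xyz": [-0.14,0.032,0],"spin": 0}]}}

```text
time: 7.75
tool_pos: [590.3, -9.4, 308.5]
tcp_rot: [-3.14, -0.001, 1.762]
contact_force: [-0.3, 1.0, -6.5]
grip_width: 21.3
finger_force: 30.0
```

Emit:
{"fn": "jog_arm", "kwargs": {"targets": [{"xyz": [0,0,0.1],"spin": 0},{"xyz": [0,0,0.2],"spin": 0},{"xyz": [0,0,0.25],"spin": 0},{"xyz": [0,0,0.25],"spin": 0},{"xyz": [0,0,0.25],"spin": 0},{"xyz": [0,0,0.1],"spin": 0},{"xyz": [0,0,0.05],"spin": 0},{"xyz": [0,0,0],"spin": 0},{"xyz": [0,0,0],"spin": 0},{"xyz": [0,0,0],"spin": 0}]}}

```text
time: 9.0
tool_pos: [590.4, -8.2, 213.8]
tcp_rot: [3.141, 0.0, 1.763]
contact_force: [0.0, 0.6, -6.4]
grip_width: 21.2
finger_force: 30.0
```

Run:
```python
from plant import bot
import cv2,numpy as np
o=bot.get_obs();print(o["tool_pos"],o["tcp_rot"],o["contact_force"],o["moment"])
a=bot.capture("scene");b=bot.capture("side");w=bot.capture("wrist")
cv2.imwrite("pics/s3.png",a);cv2.imwrite("pics/d3.png",b);cv2.imwrite("pics/w3.png",w)
r=lambda i:cv2.resize(i,(400,400),interpolation=cv2.INTER_CUBIC)
cv2.imwrite("pics/m3.png",np.hstack([r(a[160:250,262:352]),r(b[180:270,310:400])]))
```

```text
[590.40690731  -8.1784982  213.81886319] [3.14060278e+00 2.09462591e-04 1.76274241e+00] [ 0.02285216  0.6040067  -6.4171214 ] [-0.06602526  0.10949069 -0.04752609]
```

View pics/m3.png

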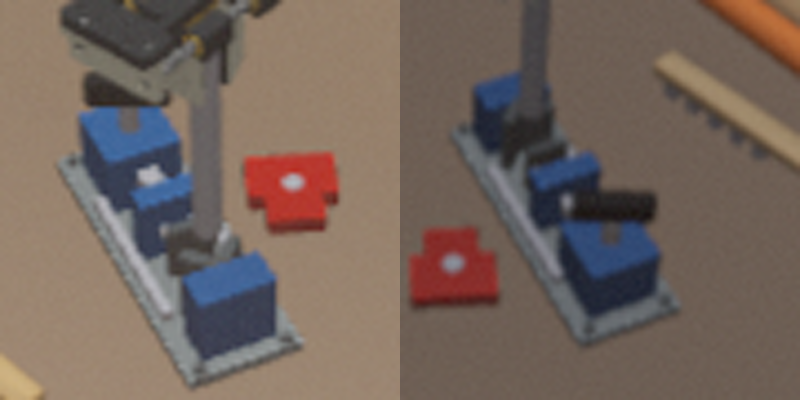

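The bar hangs over the gap between the V jaw and the pad, with its bottom at about (205,235) in the left half and (530,110) in the right half. Lowering slowly.

Emit:
{"fn": "jog_arm", "kwargs": {"targets": [{"xyz": [0,0,0.08],"spin": 0},{"xyz": [0,0,0.12],"spin": 0},{"xyz": [0,0,0.12],"spin": 0},{"xyz": [0,0,0.12],"spin": 0},{"xyz": [0,0,0.12],"spin": 0},{"xyz": [0,0,0.12],"spin": 0},{"xyz": [0,0,0.1],"spin": 0},{"xyz": [0,0,0.05],"spin": 0},{"xyz": [0,0,0.02],"spin": 0},{"xyz": [0,0,0.01],"spin": 0}]}}

```text
time: 10.4
tool_pos: [590.4, -8.2, 144.7]
tcp_rot: [3.141, 0.0, 1.763]
contact_force: [0.2, -0.6, -4.9]
grip_width: 21.8
finger_force: 30.0
```

Emit:
{"fn": "jog_arm", "kwargs": {"targets": [{"xyz": [0,0,0.005],"spin": 0},{"xyz": [0,0,0.005],"spin": 0},{"xyz": [0,0,0.005],"spin": 0},{"xyz": [0,0,0.005],"spin": 0},{"xyz": [0,0,0],"spin": 0},{"xyz": [0,0,0],"spin": 0},{"xyz": [0,0,0],"spin": 0},{"xyz": [0,0,0],"spin": 0},{"xyz": [0,0,0],"spin": 0},{"xyz": [0,0,0],"spin": 0}]}}

```text
time: 11.65
tool_pos: [590.4, -8.1, 143.3]
tcp_rot: [3.141, 0.0, 1.763]
contact_force: [-1.4, 0.3, 3.6]
grip_width: 21.3
finger_force: 30.0
```

Run:
```python
from plant import bot
import cv2,numpy as np
o=bot.get_obs();print(o["tool_pos"],o["contact_force"],o["moment"])
a=bot.capture("scene");b=bot.capture("side")
cv2.imwrite("pics/s4.png",a);cv2.imwrite("pics/d4.png",b)
r=lambda i:cv2.resize(i,(400,400),interpolation=cv2.INTER_CUBIC)
cv2.imwrite("pics/m4.png",np.hstack([r(a[160:250,262:352]),r(b[170:260,300:390])]))
```

```text
[590.44028472  -8.13474551 143.27971002] [-1.37367382  0.33411155  3.60068257] [-0.01683864  0.39545952  0.01877714]
```

View pics/m4.png

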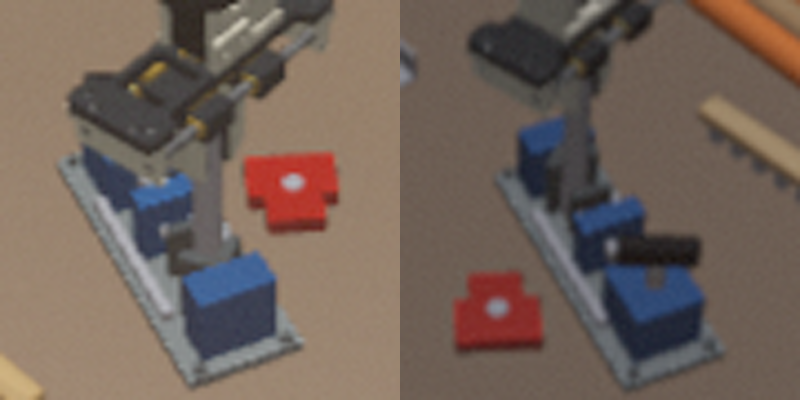

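The bar stands on the plate between the V jaw and the pad, and touchdown came at the expected height. Releasing, then rising.

Emit:
{"fn": "jog_arm", "kwargs": {"gripper": 80, "targets": [{"xyz": [0,0,0],"spin": 0},{"xyz": [0,0,0],"spin": 0},{"xyz": [0,0,0],"spin": 0},{"xyz": [0,0,0],"spin": 0},{"xyz": [0,0,0],"spin": 0},{"xyz": [0,0,0],"spin": 0},{"xyz": [0,0,0],"spin": 0},{"xyz": [0,0,0],"spin": 0},{"xyz": [0,0,0],"spin": 0},{"xyz": [0,0,0],"spin": 0}]}}

```text
time: 13.0
tool_pos: [590.2, -8.1, 142.9]
tcp_rot: [3.142, -0.0, 1.763]
contact_force: [0.8, -0.4, 0.2]
grip_width: 72.9
finger_force: 0.0
```

Emit:
{"fn": "jog_arm", "kwargs": {"targets": [{"xyz": [0,0,-0.1],"spin": 0},{"xyz": [0,0,-0.2],"spin": 0},{"xyz": [0,0,-0.25],"spin": 0},{"xyz": [0,0,-0.25],"spin": 0},{"xyz": [0,0,-0.2],"spin": 0},{"xyz": [0,0,-0.1],"spin": 0},{"xyz": [0,0,0],"spin": 0},{"xyz": [0,0,0],"spin": 0},{"xyz": [0,0,0],"spin": 0},{"xyz": [0,0,0],"spin": 0}]}}

```text
time: 14.25
tool_pos: [590.0, -8.1, 230.4]
tcp_rot: [-3.141, -0.0, 1.763]
contact_force: [-0.2, -0.3, -0.6]
grip_width: 73.8
finger_force: 0.0
```

Run:
```python
from plant import bot
from h import *
import cv2
o=bot.get_obs();print(o["tool_pos"],o["tcp_rot"],o["joint_positions"],o["contact_force"])
c=bot.get_calibration("wrist");print(proj(c,[590.4,-8.1,190]),proj(c,[557,-139.5,102]),proj(c,[591,-4,10]))
a=bot.capture("scene");b=bot.capture("side");w=bot.capture("wrist")
r=lambda i:cv2.resize(i,(400,400),interpolation=cv2.INTER_CUBIC)
cv2.imwrite("pics/m5.png",np.vstack([np.hstack([r(a[160:250,262:352]),r(b[170:260,300:390])]),cv2.resize(w[200:400],(800,200))]))
cv2.imwrite("pics/w5.png",w)
```

```text
[590.0347829   -8.12159019 230.40116169] [-3.14080725e+00 -3.44374374e-04  1.76279619e+00] [-1.43635965e-01  4.60535501e-01  1.32931769e+00  6.80862264e-05
  1.35259447e+00 -3.35650727e-01] [-0.21822584 -0.26298211 -0.58473762]
[325.42432568 230.78617842] [265.78317363 317.34009275] [326.83781782 171.64180582]
```

View pics/m5.png

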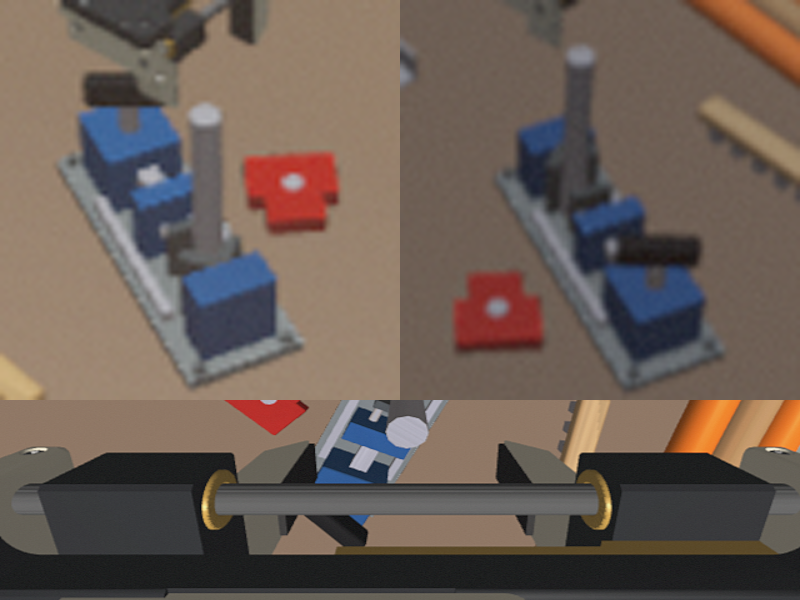

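The bar stands upright and free, with its top at (205,113) in the left panel and (580,55) in the right panel. Next I go over the knob, lining the fingers up with its grip.

Emit:
{"fn": "jog_arm", "kwargs": {"targets": [{"xyz": [-0.1,-0.047,0],"spin": 0},{"xyz": [-0.2,-0.094,0],"spin": 0},{"xyz": [-0.25,-0.117,0],"spin": 0},{"xyz": [-0.25,-0.117,0],"spin": 0},{"xyz": [-0.25,-0.117,0],"spin": 0},{"xyz": [-0.25,-0.117,0],"spin": 0},{"xyz": [-0.15,-0.07,0],"spin": 0},{"xyz": [-0.084,-0.04,0],"spin": 0},{"xyz": [0,0,0],"spin": 0},{"xyz": [0,0,0],"spin": 0}]}}

```text
time: 15.65
tool_pos: [557.3, -139.1, 230.9]
tcp_rot: [3.141, -0.0, 1.763]
contact_force: [-0.1, -0.1, -0.3]
grip_width: 73.4
finger_force: 0.0
```

Emit:
{"fn": "jog_arm", "kwargs": {"targets": [{"xyz": [0,0,0],"spin": -0.8},{"xyz": [0,0,0],"spin": -0.8},{"xyz": [0,0,0],"spin": -0.8},{"xyz": [0,0,0],"spin": -0.8},{"xyz": [0,0,0],"spin": -0.8},{"xyz": [0,0,0],"spin": -0.8},{"xyz": [0,0,0],"spin": -0.8},{"xyz": [0,0,0],"spin": -0.8},{"xyz": [0,0,0],"spin": -0.4},{"xyz": [0,0,0],"spin": 0}]}}

```text
time: 16.9
tool_pos: [557.3, -138.9, 230.9]
tcp_rot: [3.141, -0.0, 2.443]
contact_force: [-0.1, 0.3, -0.9]
grip_width: 73.4
finger_force: 0.0
```

Run:
```python
from plant import bot
from h import *
import cv2
o=bot.get_obs();print(o["time"],o["tool_pos"],o["tcp_rot"],o["joint_positions"],o["contact_force"])
w=bot.get_calibration("wrist");im=bot.capture("wrist");cv2.imwrite("pics/w6.png",im)
print("knob proj wrist",proj(w,[557,-139.5,114]))
# knob blob in the pictures before (dark pixels near the grip)
for n,f in(("scene","scene0"),("side","side0")):
    c=bot.get_calibration(n);p=proj(c,[557,-139.5,102]).astype(int);a=cv2.imread(f"pics/{f}.png")
    g=a.max(2);x0,y0=p-[20,14];m=(g[y0:y0+28,x0:x0+40]<60).astype(np.uint8)
    k,l,s,ce=cv2.connectedComponentsWithStats(m);i=1+np.argmax(s[1:,4])
    u,v=ce[i]+[x0,y0];print(n,s[i],(u,v),onz(c,u,v,102))
```

```text
16.9 [ 557.30436795 -138.90904157  230.86480455] [ 3.14136770e+00 -8.26439834e-05  2.44334873e+00] [-3.77822230e-01  4.30106307e-01  1.37692131e+00  2.46372250e-04
  1.33457263e+00 -1.25043228e+00] [-0.10087176  0.28659015 -0.86323551]
knob proj wrist [324.52662155 199.27993298]
scene [12 14 18  5 88] (np.float64(290.3068181818182), np.float64(181.0)) [ 561.41178292 -134.80172297  102.        ]
side [  1   7  30  12 199] (np.float64(352.608040201005), np.float64(225.4070351758794)) [ 547.35850391 -127.55742223  102.        ]
```

Run:
```python
from plant import bot
from h import *
import cv2
a=cv2.imread("pics/w6.png");g=a.max(2);c=bot.get_calibration("wrist")
print(g[195:205:3,270:380:10]);print(g[170:240:6,324])
for t in(50,65,80):
    m=(g<t).astype(np.uint8);m[250:]=0
    m=cv2.morphologyEx(m,cv2.MORPH_OPEN,np.ones((3,3)))
    k,l,s,ce=cv2.connectedComponentsWithStats(m)
    i=l[199,324]
    if not i: print(t,"none");continue
    r=cv2.minAreaRect(np.argwhere(l==i)[:,::-1].astype(np.float32));print(t,s[i],r)
    b=cv2.boxPoints(r);print(onz(c,*r[0],114)[:2],[onz(c,*q,114)[:2].round(1) for q in b])
```

```text
[[146 145 139 152 158  61  61 155 152  90 139]
 [146 145 143 154 154  58  60 154 154 148  98]
 [146 145 148 154 154  57  57 157 155 158 146]
 [146 146 146 156 154  57  56 154 154 119 146]]
[74 69 69 66 66 62 60 58 56 55 53 39]
50 none
65 [315 176  18  61 829] ((323.5, 206.0), (60.0, 17.0), 90.0)
[ 560.92497552 -144.04864673] [array([ 536.7, -132.9]), array([ 545.7, -122.1]), array([ 586.4, -155.8]), array([ 576.9, -167.1])]
80 [ 314  162   19   75 1341] ((323.0, 199.0), (74.0, 18.0), 90.0)
[ 555.9654496  -140.43453741] [array([ 527.4, -126. ]), array([ 536.8, -114.7]), array([ 586.4, -155.8]), array([ 576.4, -167.8])]
```

The wrist image gives the grip exactly aligned with the fingers (90°), centred at about (323,199), so it is within about 1.5 mm. Descending onto the knob and closing.

Emit:
{"fn": "jog_arm", "kwargs": {"targets": [{"xyz": [0,-0.015,0.1],"spin": 0},{"xyz": [0,0,0.25],"spin": 0},{"xyz": [0,0,0.3],"spin": 0},{"xyz": [0,0,0.3],"spin": 0},{"xyz": [0,0,0.3],"spin": 0},{"xyz": [0,0,0.26],"spin": 0},{"xyz": [0,0,0.2],"spin": 0},{"xyz": [0,0,0.1],"spin": 0},{"xyz": [0,0,0],"spin": 0},{"xyz": [0,0,0],"spin": 0}]}}

```text
time: 18.2
tool_pos: [556.9, -140.7, 86.8]
tcp_rot: [3.141, 0.001, 2.443]
contact_force: [-0.2, -0.4, 0.4]
grip_width: 73.7
finger_force: 0.0
```

Emit:
{"fn": "jog_arm", "kwargs": {"gripper": 0, "targets": [{"xyz": [0,0,0],"spin": 0},{"xyz": [0,0,0],"spin": 0},{"xyz": [0,0,0],"spin": 0},{"xyz": [0,0,0],"spin": 0},{"xyz": [0,0,0],"spin": 0},{"xyz": [0,0,0],"spin": 0},{"xyz": [0,0,0],"spin": 0},{"xyz": [0,0,0],"spin": 0},{"xyz": [0,0,0],"spin": 0},{"xyz": [0,0,0],"spin": 0}]}}

```text
time: 19.45
tool_pos: [556.7, -140.1, 86.1]
tcp_rot: [3.141, 0.0, 2.443]
contact_force: [3.2, 4.6, -1.0]
grip_width: 16.0
finger_force: 30.0
```

Run:
```python
from plant import bot
o=bot.get_obs();print(o["tool_pos"],o["contact_force"],o["moment"],o["grip_width"])
```

```text
[ 556.71322755 -140.06694943   86.05931323] [ 3.18992347  4.57351228 -0.9918973 ] [ 0.57665233 -0.54029296  0.11115128] 15.95166707616947
```

Emit:
{"fn": "jog_arm", "kwargs": {"targets": [{"xyz": [0,0.004,0],"spin": 0.3},{"xyz": [0,0,0],"spin": 0.6},{"xyz": [0,0,0],"spin": 0.8},{"xyz": [0,0,0],"spin": 0.8},{"xyz": [0,0,0],"spin": 0.8},{"xyz": [0,0,0],"spin": 0.8},{"xyz": [0,0,0],"spin": 0.8},{"xyz": [0,0,0],"spin": 0.8},{"xyz": [0,0,0],"spin": 0.8},{"xyz": [0,0,0],"spin": 0.8}]}}

```text
time: 20.7
tool_pos: [558.3, -139.2, 86.1]
tcp_rot: [3.138, -0.001, 1.71]
contact_force: [9.8, 7.5, -5.1]
grip_width: 15.5
finger_force: 30.0
```

```bash
cat > s.py <<'E'
from plant import bot
o=bot.get_obs();print(o["time"],o["tool_pos"],o["tcp_rot"],o["contact_force"],o["moment"],o["grip_width"],o["joint_positions"])
E
python3 s.py
```

```text
20.7 [ 558.26135262 -139.2396812    86.08022339] [ 3.13799817e+00 -5.89170639e-04  1.70963440e+00] [ 9.77389592  7.53440134 -5.09784459] [ 1.02567375 -1.33637384  0.30140263] 15.506251749912941 [-0.37888637  0.57364127  1.56688669  0.00272556  0.99823455 -0.51919681]
```

Emit:
{"fn": "jog_arm", "kwargs": {"targets": [{"xyz": [0.01,0.017,0],"spin": 0.3},{"xyz": [0,0,0],"spin": 0.3},{"xyz": [0,0,0],"spin": 0.3},{"xyz": [0,0,0],"spin": 0.3},{"xyz": [0,0,0],"spin": 0.3},{"xyz": [0,0,0],"spin": 0.3},{"xyz": [0,0,0],"spin": 0.3},{"xyz": [0,0,0],"spin": 0.3},{"xyz": [0,0,0],"spin": 0.3},{"xyz": [0,0,0],"spin": 0.3}]}}

```text
time: 21.95
tool_pos: [559.0, -139.2, 86.1]
tcp_rot: [3.139, -0.0, 1.411]
contact_force: [8.2, 4.5, -4.6]
grip_width: 15.7
finger_force: 30.1
```

```bash
python3 s.py
```

```text
21.95 [ 558.99514379 -139.19437576   86.066332  ] [ 3.13900740e+00 -3.22308190e-04  1.41118443e+00] [ 8.19246874  4.4613879  -4.63199182] [ 0.51797577 -1.0708164   0.36974466] 15.662243651238663 [-3.77547571e-01  5.75018987e-01  1.56426702e+00  1.03834163e-03
  9.99852482e-01 -2.18495335e-01]
```

Emit:
{"fn": "jog_arm", "kwargs": {"targets": [{"xyz": [0,0,0],"spin": 0.1},{"xyz": [0,0,0],"spin": 0.1},{"xyz": [0,0,0],"spin": 0.1},{"xyz": [0,0,0],"spin": 0.1},{"xyz": [0,0,0],"spin": 0.1},{"xyz": [0,0,0],"spin": 0.1},{"xyz": [0,0,0],"spin": 0.1},{"xyz": [0,0,0],"spin": 0.1},{"xyz": [0,0,0],"spin": 0.1},{"xyz": [0,0,0],"spin": 0.1}]}}

```text
time: 23.2
tool_pos: [559.3, -139.2, 86.1]
tcp_rot: [3.138, -0.001, 1.312]
contact_force: [8.1, 3.6, -4.7]
grip_width: 16.2
finger_force: 30.1
```

```bash
python3 s.py
```

```text
23.2 [ 559.26788211 -139.22959129   86.10218822] [ 3.13845039e+00 -5.60911882e-04  1.31209095e+00] [ 8.09343967  3.57505496 -4.69080765] [ 0.54528664 -1.16831484  0.38150474] 16.203955674532175 [-3.77459817e-01  5.75100971e-01  1.56398873e+00  1.10469430e-03
  9.99449550e-01 -1.19349519e-01]
```

Emit:
{"fn": "jog_arm", "kwargs": {"targets": [{"xyz": [0,0,0],"spin": 0.1},{"xyz": [0,0,0],"spin": 0.1},{"xyz": [0,0,0],"spin": 0.1},{"xyz": [0,0,0],"spin": 0.1},{"xyz": [0,0,0],"spin": 0.1},{"xyz": [0,0,0],"spin": 0.1},{"xyz": [0,0,0],"spin": 0.1},{"xyz": [0,0,0],"spin": 0.1},{"xyz": [0,0,0],"spin": 0.1},{"xyz": [0,0,0],"spin": 0.1}]}}

```text
time: 24.45
tool_pos: [559.5, -139.3, 86.1]
tcp_rot: [3.138, -0.001, 1.212]
contact_force: [8.7, 3.3, -5.0]
grip_width: 15.6
finger_force: 30.1
```

```bash
python3 s.py
```

```text
24.45 [ 559.50079396 -139.33429763   86.09181915] [ 3.13798172e+00 -8.71874137e-04  1.21204957e+00] [ 8.70156155  3.32261601 -5.02322546] [ 0.50558983 -1.29175955  0.42202073] 15.623342745263994 [-3.77485571e-01  5.75239469e-01  1.56375803e+00  1.11706665e-03
  9.99001476e-01 -1.93400489e-02]
```

Emit:
{"fn": "jog_arm", "kwargs": {"targets": [{"xyz": [0,0.008,0],"spin": 0.1},{"xyz": [0,0,0],"spin": 0.1},{"xyz": [0,0,0],"spin": 0.1},{"xyz": [0,0,0],"spin": 0.1},{"xyz": [0,0,0],"spin": 0.1},{"xyz": [0,0,0],"spin": 0.1},{"xyz": [0,0,0],"spin": 0.1},{"xyz": [0,0,0],"spin": 0.1},{"xyz": [0,0,0],"spin": 0.1},{"xyz": [0,0,0],"spin": 0.1}]}}

```text
time: 25.7
tool_pos: [559.7, -139.5, 86.1]
tcp_rot: [3.139, -0.001, 1.112]
contact_force: [8.1, 4.1, -5.0]
grip_width: 15.7
finger_force: 30.1
```

```bash
python3 s.py
```

```text
25.7 [ 559.71865277 -139.46309254   86.10171821] [ 3.13892491e+00 -1.09431091e-03  1.11207771e+00] [ 8.05946044  4.10303795 -4.97440126] [ 0.50138063 -1.0834477   0.45215788] 15.717594667014257 [-3.77518339e-01  5.76018357e-01  1.56221514e+00  1.03862776e-03
  1.00061169e+00  8.06422957e-02]
```

Emit:
{"fn": "jog_arm", "kwargs": {"targets": [{"xyz": [0,0,0],"spin": 0.1},{"xyz": [0,0,0],"spin": 0.1},{"xyz": [0,0,0],"spin": 0.1},{"xyz": [0,0,0],"spin": 0.1},{"xyz": [0,0,0],"spin": 0.1},{"xyz": [0,0,0],"spin": 0.1},{"xyz": [0,0,0],"spin": 0.1},{"xyz": [0,0,0],"spin": 0.1},{"xyz": [0,0,0],"spin": 0.1},{"xyz": [0,0,0],"spin": 0.1}]}}

```text
time: 26.95
tool_pos: [560.0, -139.6, 86.1]
tcp_rot: [3.138, -0.001, 1.012]
contact_force: [9.4, 3.3, -4.7]
grip_width: 15.9
finger_force: 30.1
```

Run:
```python
exec(open("s.py").read())
from h import *
import cv2
a=bot.capture("scene");b=bot.capture("side");c=bot.get_calibration("scene")
cv2.imwrite("pics/s7.png",a);cv2.imwrite("pics/d7.png",b)
# bar top centroid now vs before
for n,im,old in(("scene",a,"s4"),("side",b,"d4")):
    c=bot.get_calibration(n);p=proj(c,[590.4,-8.1,190]);q=proj(c,[591,-4,190]);print(n,p,q)
    x,y=p.astype(int);g=cv2.cvtColor(im,cv2.COLOR_BGR2GRAY)[y-10:y+11,x-12:x+13]
    print(g[::2,::2])
```

```text
26.95 [ 559.96160251 -139.57373756   86.10723313] [ 3.13847234e+00 -1.44146911e-03  1.01203730e+00] [ 9.40570051  3.30536201 -4.65700963] [ 0.42339005 -1.22276657  0.39857568] 15.91587686432191 [-3.77531101e-01  5.76135979e-01  1.56197082e+00  1.01651954e-03
  1.00015707e+00  1.80682505e-01]
scene [307.27069756 185.21361865] [307.98091408 186.01898483]
[[109 113 122 129 134 133 134 134 133 133 135 133 134]
 [121 120 130 133 134 135 132 131 133 132 134 135 131]
 [117 118 128 134 134 134 134 136 135 135 133 134 133]
 [118 120 131 132 134 133 134 135 136 131 133 135 133]
 [119 117 132 134 133 132 148 145 133 134 132 133 134]
 [111  98 129 133 135 164 176 176 162 132 135 135 133]
 [ 97 101 101 132 133 156 178 177 138 133 132 132 133]
 [ 99  97 101 112 135 103 107 101 109 134 133 134 132]
 [101  99 100  98 124 101 100 102 103 135 132 132 134]
 [ 95  78  68  64 124 101 101  98 101 135 133 131 134]
 [ 60  66  67  67 120 107 102 103  98 133 133 119 114]]
side [340.42878274 182.18158882] [339.78970499 181.47772965]
[[ 95  95  97  98  96  96  96  99  96  96  97  84  70]
 [ 95  97  97  97  96  96  95  95  96  99  98  79  56]
 [ 96  95  97  96  96  93  97  97  96  95  99  75  57]
 [ 97  96  96  98  96  98  95  96  95  97 100  73  54]
 [ 97  97  95  95  94 112 124 109  95  95  99  72  55]
 [ 97  96  96  95  96 127 138 134  99  94 100  70  56]
 [ 98  96  97  97  95  88 101  96  88  97  95  77  55]
 [ 94  96  95  97  95  67  66  64  98 110 105  73  69]
 [ 97  95  95  97  93  67  69  68 149 169 167  56  77]
 [ 97  97  96  97  94  64  68  61 151 172 168  58  50]
 [ 98  95  96  96  91  64  65  66 125 172 141  37  36]]
```

Emit:
{"fn": "jog_arm", "kwargs": {"targets": [{"xyz": [0,0.01,0],"spin": 0.3},{"xyz": [0,0,0],"spin": 0.3},{"xyz": [0,0,0],"spin": 0.3},{"xyz": [0,0,0],"spin": 0.3},{"xyz": [0,0,0],"spin": 0.3},{"xyz": [0,0,0],"spin": 0.3},{"xyz": [0,0,0],"spin": 0.3},{"xyz": [0,0,0],"spin": 0.3},{"xyz": [0,0,0],"spin": 0.2},{"xyz": [0,0,0],"spin": 0.2}]}}

```text
time: 28.3
tool_pos: [560.5, -140.0, 86.1]
tcp_rot: [3.139, -0.002, 0.732]
contact_force: [8.8, 2.6, -4.6]
grip_width: 15.9
finger_force: 30.1
```

Run:
```python
exec(open("s.py").read())
print("tau",o["tau"])
from h import *
import cv2
a=bot.capture("scene");b=bot.capture("side")
cv2.imwrite("pics/s8.png",a);cv2.imwrite("pics/d8.png",b)
m5=cv2.imread("pics/m5.png");m=cv2.resize(m5[:400,:400],(90,90),interpolation=cv2.INTER_AREA)
m2=cv2.resize(m5[:400,400:],(90,90),interpolation=cv2.INTER_AREA)
def cen(im,x0,y0,t):
    g=cv2.cvtColor(im,cv2.COLOR_BGR2GRAY).astype(float)
    w=np.clip(g-t,0,None);yy,xx=np.mgrid[:g.shape[0],:g.shape[1]]
    s=np.s_[y0-6:y0+7,x0-6:x0+7];w=w[s];return (xx[s]*w).sum()/w.sum(),(yy[s]*w).sum()/w.sum()
# bar top bright centroid: before turning, after
print("scene",cen(m,46,25,145),[cen(cv2.imread(f"pics/{f}.png")[160:250,262:352],46,25,145) for f in("s7","s8")])
print("side",cen(m2,40,12,108),[cen(cv2.imread(f"pics/{f}.png")[170:260,300:390],40,11,108) for f in("d7","d8")])
c=bot.get_calibration("scene");d=bot.get_calibration("side")
print("expected shift",proj(c,[591,-4,190])-proj(c,[590,-8.1,190]),proj(d,[591,-4,190])-proj(d,[590,-8.1,190]))
```

```text
28.3 [ 560.49121993 -140.01322455   86.09342172] [ 3.13920520e+00 -2.00373443e-03  7.31745644e-01] [ 8.81504892  2.62116248 -4.59438902] [ 0.46252743 -1.14304299  0.4605576 ] 15.906308652094841 [-3.77834951e-01  5.77267720e-01  1.55982680e+00  8.68915640e-04
  1.00146857e+00  4.60750829e-01]
tau [ -3.20750602 -53.1128633  -18.55184913  -1.16268698   1.90202393
   0.2400515 ]
scene (np.float64(45.66876971608833), np.float64(25.332807570977916)) [(np.float64(45.848214285714285), np.float64(25.56547619047619)), (np.float64(45.87518355359765), np.float64(25.549192364170338))]
side (np.float64(40.22769953051643), np.float64(11.847417840375586)) [(np.float64(41.096969696969694), np.float64(12.692929292929293)), (np.float64(40.8936170212766), np.float64(12.3))]
expected shift [0.60563335 0.86399547] [-0.55061705 -0.75246245]
```

Emit:
{"fn": "jog_arm", "kwargs": {"targets": [{"xyz": [0,0,0],"spin": 0.4},{"xyz": [0,0,0],"spin": 0.4},{"xyz": [0,0,0],"spin": 0.4},{"xyz": [0,0,0],"spin": 0.4},{"xyz": [0,0,0],"spin": 0.4},{"xyz": [0,0,0],"spin": 0.4},{"xyz": [0,0,0],"spin": 0.3},{"xyz": [0,0,0],"spin": 0.2},{"xyz": [0,0,0],"spin": 0},{"xyz": [0,0,0],"spin": 0}]}}

```text
time: 29.65
tool_pos: [560.9, -140.6, 86.1]
tcp_rot: [3.139, -0.003, 0.442]
contact_force: [9.0, -0.8, -5.6]
grip_width: 15.9
finger_force: 30.1
```

```bash
python3 s.py
```

```text
29.65 [ 560.89593398 -140.60107596   86.12802425] [ 3.13866865e+00 -3.10561024e-03  4.42277693e-01] [ 8.96515613 -0.79871651 -5.64749788] [ 0.11995188 -1.27296945  0.45846734] 15.930744675776099 [-3.78275960e-01  5.77485499e-01  1.55929279e+00  3.30472562e-04
  1.00055796e+00  7.50069406e-01]
```

Emit:
{"fn": "jog_arm", "kwargs": {"gripper": 80, "targets": [{"xyz": [0,0,0],"spin": 0},{"xyz": [0,0,0],"spin": 0},{"xyz": [0,0,0],"spin": 0},{"xyz": [0,0,0],"spin": 0},{"xyz": [0,0,0],"spin": 0},{"xyz": [0,0,0],"spin": 0},{"xyz": [0,0,0],"spin": 0},{"xyz": [0,0,0],"spin": 0},{"xyz": [0,0,0],"spin": 0},{"xyz": [0,0,0],"spin": 0}]}}

```text
time: 30.9
tool_pos: [559.1, -139.9, 86.0]
tcp_rot: [-3.142, -0.0, 0.443]
contact_force: [0.8, 0.3, 0.4]
grip_width: 73.4
finger_force: 0.0
```

Emit:
{"fn": "jog_arm", "kwargs": {"targets": [{"xyz": [0,0,-0.1],"spin": 0},{"xyz": [0,0,-0.25],"spin": 0},{"xyz": [0,0,-0.3],"spin": 0},{"xyz": [0,0,-0.3],"spin": 0},{"xyz": [0,0,-0.3],"spin": 0},{"xyz": [0,0,-0.25],"spin": 0},{"xyz": [0,0,-0.2],"spin": 0},{"xyz": [0,0,-0.1],"spin": 0},{"xyz": [0,0,0],"spin": 0},{"xyz": [0,0,0],"spin": 0}]}}

```text
time: 32.15
tool_pos: [558.7, -139.8, 229.4]
tcp_rot: [-3.141, 0.001, 0.443]
contact_force: [0.4, 0.0, -0.6]
grip_width: 73.4
finger_force: 0.0
```

Run:
```python
exec(open("s.py").read())
from h import *
import cv2
a=bot.capture("scene");b=bot.capture("side");c=bot.get_calibration("wrist");w=bot.capture("wrist")
for n,i in(("s9",a),("d9",b),("w9",w)):cv2.imwrite(f"pics/{n}.png",i)
g=w.max(2);k=proj(c,[560,-140,114]).astype(int)
for t in(65,80):
    m=(g<t).astype(np.uint8);m[250:]=0
    m=cv2.morphologyEx(m,cv2.MORPH_OPEN,np.ones((3,3)))
    n,l,s,ce=cv2.connectedComponentsWithStats(m);i=l[k[1],k[0]]
    if i:print(t,cv2.minAreaRect(np.argwhere(l==i)[:,::-1].astype(np.float32)))
r=lambda i:cv2.resize(i,(400,400),interpolation=cv2.INTER_CUBIC)
cv2.imwrite("pics/m9.png",np.vstack([np.hstack([r(a[160:250,262:352]),r(b[170:260,300:390])]),cv2.resize(w[50:250,:400],(400,200)).repeat(1,1) if 0 else np.hstack([w[50:250,160:560],cv2.resize(a[160:310,240:540],(400,200))])]))
```

```text
32.15 [ 558.74758642 -139.77576058  229.37731033] [-3.14060525e+00  8.06216091e-04  4.42831855e-01] [ 0.41307285  0.02785103 -0.56011987] [-0.09674076  0.12029452  0.00052755] 73.39248746087873 [-3.78213462e-01  4.34912755e-01  1.37342164e+00  8.52034154e-05
  1.33453030e+00  7.49731411e-01]
65 ((326.88677978515625, 205.13055419921875), (59.96052932739258, 17.62314224243164), 88.66777801513672)
80 ((327.0, 197.5), (75.0, 18.0), 90.0)
```

View pics/m9.png

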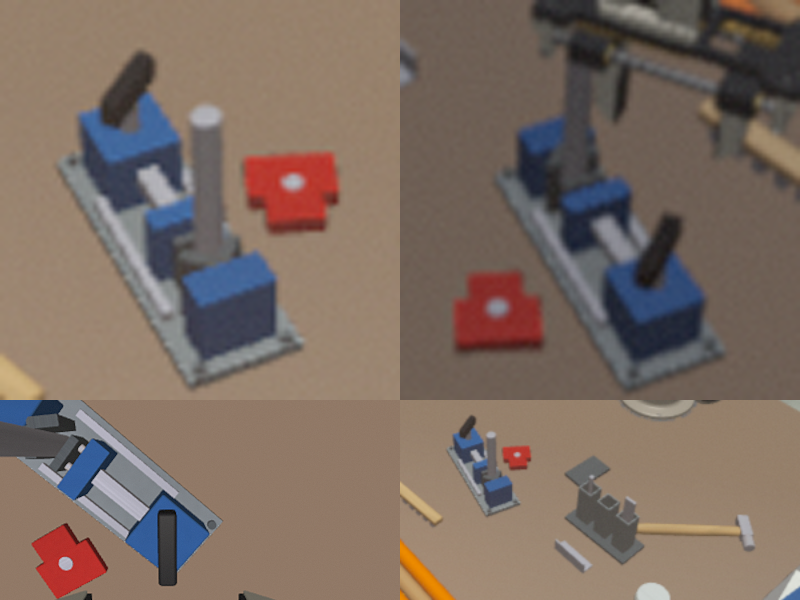

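The bar is upright against the V, with its top at (205,117) in the top-left panel. The sliding jaw is closed on it, the knob has turned, and the other two stock pieces remain in the holder. I'll check the clamp yaw once more to confirm the knob angle, then hand in.

Run:
```python
from plant import bot
from h import *
import cv2
c=bot.get_calibration("wrist");g=cv2.imread("pics/w9.png",0)
L=cv2.createLineSegmentDetector().detect(g[40:200,200:400])[0][:,0]+[200,40,200,40]
for l in L:
    if np.hypot(l[2]-l[0],l[3]-l[1])>45:
        p,q=onz(c,l[0],l[1],10),onz(c,l[2],l[3],10);d=(q-p)[:2];d*=np.sign(d[1])
        print(l.round(),"yaw if y-edge",round(np.arctan2(-d[0],d[1]),3))
```

```text
[250. 131. 296. 169.] yaw if y-edge -0.246
[289. 111. 363. 172.] yaw if y-edge -0.243
[242.  71. 288. 111.] yaw if y-edge -0.261
[307. 157. 262. 121.] yaw if y-edge -0.248
[287. 180. 245. 147.] yaw if y-edge -0.248
[338. 142. 240.  59.] yaw if y-edge -0.249
[235. 147. 268. 103.] yaw if y-edge 1.32
[366. 181. 324. 145.] yaw if y-edge -0.254
[267. 121. 307. 154.] yaw if y-edge -0.248
[322. 145. 287. 188.] yaw if y-edge 1.329
[247. 145. 288. 177.] yaw if y-edge -0.247
[381. 171. 229.  41.] yaw if y-edge -0.249
[233.  41. 362. 151.] yaw if y-edge -0.248
```

```bash
python3 -c "
from plant import bot
print(bot.close_job())"
```

```text
the job is handed in; nothing more can be done
None
```

The job is handed in: the thick bar stands in the clamp, gripped between the V jaw and the pad. The knob ends at about 2.45 rad, roughly 45° past the 1.67 rad where the jaw should grip. I set that 45° from the 1.67 rad figure, because the measured resistance rose only gradually and gave no sharp jump to go by.

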